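Scrap a cracked stem in the pedal bin

TASK

Scrap the cracked red handlebar stem: press the bin's pedal down and across under its catch so that the lid stays open by itself, put the stem inside, then free the pedal and ease it back up so that the lid comes down softly and shuts. Feel for the stops and do not force the pedal against its gate, and leave the sound black stem and everything else on the bench where it is.

Things in the scene. Friction and masses are not known exactly. Their poses are not given: they have to be found in the camera images.
- bin: Red round scrap bin with a steel lid, fixed to the bench: 220 mm across, rim 235 mm and closed lid 249 mm high. Origin on the bench under its middle; -x is its front, where the pedal sticks out, z up, so +y is to the left of someone facing +x. Inside 212 mm across, floor 70 mm above the bench, empty. An upright gate plate stands 124 mm in front of the origin, y -24 to +38 mm, 77 mm high.
- mouth (a point): Centre of the bin's mouth at rim height (235 mm), axes as the bin. The lid is hinged 122 mm behind it (+x). The lid is a disc 228 mm across; latched, it stands 67 to 90 degrees up and may still lean over the rear part of the mouth, so come down over the middle or the front half.
- treadle: Pivot block of the pedal, hidden in the bin's foot; same origin and axes as the bin. It carries the pedal lever on a pin along y, 45 mm above the bench.
- pad (a point): Centre of the top face of the pedal's pad, a dark ribbed plate 40 mm (bin x) by 32 mm (bin y), 10 mm thick; press it, or pinch it across its 32 mm from above. At rest it is 185 mm in front of the bin's middle, 87 mm high, and goes down on an arc about the pin. Pushes back up with about 6 to 14 N throughout; let go from low down, it flies up and the lid slams.
- pedal (a joint): Tilt of the pedal lever in rad, 0 at rest (up, lid shut), growing as the pad goes down. The lever passes through an L-shaped opening in the gate plate: an upright slot with a notch at its foot towards the bin's +y. The foot of the slot, a rubber-faced stop, holds it at 0.20 to 0.27 rad (pad 37 to 50 mm down).
- catch (a point): The catch: nominal middle of the underside of the gate's shoulder over the notch, 39 mm above the bench. The plate is screwed on through long holes, so stop and catch together sit up to 3.5 mm higher or lower than this point, differently each time: feel for the stop. At the stop the lever has 2 mm play under the catch (3 mm at the pad), no more.
- pedal_side (a joint): Sideways place of the lever on its pin in m: 0 in the upright slot (1.5 mm play each way), growing to the bin's +y; the notch ends at 0.016. Beyond 0.010 it is under the catch: let up, it rises 2 mm at the gate and stays, lid open. It moves stiffly (1 to 8 N, more when pressed hard on the stop) and stays where it is left. To free it press to the stop again, bring it back to 0, let it rise.
- lid (a joint): Opening of the lid in rad: 0 shut, 1.15 to 1.6 when the pedal is latched; always 6.5 times the pedal's tilt (push rod).
- red_stem: Cracked red handlebar stem to be scrapped, 124 mm long, 42 mm wide, 40 mm high, 0.16 kg. Lies on the bench; origin under its middle, x along it towards the bar clamp (lying round clamp, 42 mm wide); at the other end an upright round clamp 38 mm across.
- red_stem_shank (a point): Middle of the red stem's round shank, 30 mm thick, 20 mm above its underside, with 42 mm of free length between the two clamps along the stem's x: the place to grasp it, across x.
- black_stem: Sound black stem of the same shape; leave it.
- lube: Oil bottle, 48 mm across, 140 mm high; origin under it. Leave it.
- grease: Grease jar, 68 mm across, 58 mm high. Leave it.
- bell: Brass bicycle bell, about 54 mm across, 32 mm high. Leave it.
- chainring: Steel chainring lying flat, 130 mm across. Leave it.
- screwdriver: Orange screwdriver, 190 mm, lying. Leave it.
- wrench: Steel spanner, 200 mm, lying. Leave it.
Not all that is in view belongs to the job. Of the things shaped like the red_stem, the red one is meant.

How it is judged:
On the way, in this order (a step that is already met when the one before it is completed fails the run):
1. the pedal is under its catch and let go, and the lid stays open by itself (value of joint lid above 0.9 rad and value of joint pedal_side above 0.009 m and contact force between the fingers and treadle below 0.1 N), for 0.3 s.
2. the red stem is let go inside the bin while the lid stands open (horizontal distance between red_stem and bin below 0.105 m and height (world z) of red_stem below 0.215 m and contact force between the fingers and red_stem below 0.1 N and value of joint lid above 0.9 rad), for 0.2 s.
At the end, for the whole second after the job is handed in: The red stem lies at rest inside the bin, the lid is shut (within 0.06 rad), the pedal is up (within 0.01 rad) and back in its upright slot (within 5 mm) (horizontal distance between red_stem and bin below 0.105 m and height (world z) of red_stem below 0.215 m and linear speed of red_stem below 0.03 m/s and value of joint lid below 0.06 rad and value of joint pedal below 0.01 rad and value of joint pedal_side below 0.005 m); the robot touches nothing.
It fails at once if the lid slams: it falls faster than 4 rad/s over its last 0.5 rad (value of joint lid below 0.5 rad and velocity of joint lid below -4 rad/s).
It fails at once if the pedal is forced against its gate plate with more than 60 N (contact force between treadle and bin above 60 N).
It fails at once if something else on the bench is disturbed (moved by more than 20 mm) (distance of any of black_stem, lube, grease, bell, chainring, screwdriver, wrench from where it was at the start of the episode above 0.02 m).
It also fails if it takes over 72 s, if anything falls off the work surface, if the arm or the gripper's body presses on something with over 40 N, if the wrist force passes 120 N, or if a joint passes its speed limit or range.

ROBOT

A 6-joint arm with a two-finger parallel gripper is mounted at the origin on the work surface. World frame = base frame: x ahead of the robot, y to its left, z up, the work surface at z = 0. Lengths are in m, angles in rad, forces in N, time in s.
With the tool pointing down it reaches from about 0.375 to 0.9 m from the base axis. Payload 3.1 kg.
Tool frame: the origin (TCP) lies between the finger pads; the fingertips stand 14 mm ahead of it and the grasp point (between the pads) lies 5 mm behind it (tip_reach is the distance from the TCP to the fingertips, in m); z points along the fingers, y is the line along which they close (so a half turn about z gives the same grasp; the last joint's range is limited). The gripper opens to 87 mm and grips with 3 to 60 N. Pads are 19 mm wide; open, the fingers measure 117 mm over their backs; the gripper's body (75 mm by 190 mm) begins 51 mm behind the grasp point.
Start: joints at [0.943, 0.527, 1.433, -0, 1.181, -0.178], TCP at [0.272, 0.563, 0.237] pointing down, gripper open.
Joint ranges: [-3.08, 3.08], [-0.75, 2.2], [0.22, 2.44], [-1.43, 4.57], [0, 2.65], [-2.85, 2.85]. Speed limits (rad/s): [2.79, 2.79, 3.14, 3.14, 3.14, 3.14].

INTERFACE

Orientations are given as a rotation vector (axis times angle).
In Python, from workcell import get_obs, get_image, camera_params, hand_in, tip_reach gives the robot as it stands.
- The arm moves only by the shell command python3 -m handwheel 'ROWS' [OPENING] [FORCE]. ROWS is JSON, a list of rows, each a list of 2 entries, a list of its own where there are three numbers: the shift along the world's x, y, z each as a share of 0.1 m, from -1 to 1, then the turn about the world's z as a share of 45 degrees, from -1 to 1. In form: [[[tx, ty, tz], turn], ...]. A call has 1 to 8 rows; each row is the pose to reach, as a shift and turn from the pose commanded when the call began; what a row does not reach only later rows make up. A row lasts 1/8 s, in which the tool goes at most 62.5 mm and 10.7 degrees, less where a joint would pass 70% of its speed; a pose out of reach is approached as far as the arm can. A call with a number of a shift or a turn outside -1 to 1 is refused whole. A call with a gripper value outside its range is refused whole. OPENING is the finger opening in mm, from 0 to 87, set as the call begins (- or left out, the last holds). The fingers move at their own pace and stop on an object; FORCE is the grip in N (left out, the last holds). Time passes only in rows, so rows that repeat a pose let the fingers close. It gives the time, the measured TCP pose, the force, the opening and the grip force at its end, in the units of the state.
- get_obs(): the state, without advancing time (a new reading comes with each control period).
- get_image(name): name is "side" or "top"; returns the picture (384x512x3 uint8, red, green, blue); there is no depth.
- camera_params(name): a dict with "vfov" (degrees; the focal length in pixels is half the picture's height over the tangent of half this angle, whatever the lens; pixels are square), "cx", "cy" (the principal point, pixels), "k1" (the pictures are not rectified: a ray, as slopes to the right and down, at radius r is drawn at 1 + k1 r^2 times it, then the intrinsics apply), "rvec" (rotation vector, rad) and "tvec" (3), from world to camera coordinates, as OpenCV has them. Camera axes: x right, y down, z forward; pixel columns grow to the right and rows downward; lengths in m; the calibration is good to about 2 mm. A picture is of the moment at which its call begins. camera_params takes no time and is no camera call.
- hand_in(): hands the job in; it is judged then, once.
The state is a dict: "t": time; "qpos": joint angles; "dq": joint speeds; "effort": joint torques, N m; "tool_pos": TCP position; "orientation": TCP orientation; "force": force on the tool from outside, world axes, zero at the start; "wrist_torque": the same for the moment, N m; "opening": opening from 0.0 (shut) to 1.0 (fully open); "grip_force": force on a finger pad.
Only numpy, scipy, OpenCV 4.12 (cv2) and the standard library are available. Lean on these libraries where they do the work, as an engineer would, in place of code of your own. Each camera call takes 0.05 s, during which the arm holds its last target. There are 200 camera calls.

## Working session

There is one attempt and no reset: what is moved stays moved. The work goes in short steps, Python scripts to look and compute and a shell command to move; the robot and the scene stay as the last step left them, time stands still between calls to the robot, and variables do not carry over. Pictures are saved under pics/ and viewed, at most 10 in all, crops included, and the job is handed in when it is done.

```bash
mkdir -p pics; ls; cat > h.py <<'E'
import numpy as np,cv2
from workcell import *
def cam(n):
    c=camera_params(n);f=192/np.tan(np.radians(c['vfov'])/2)
    R=cv2.Rodrigues(np.array(c['rvec'],float))[0];return c,f,R,np.array(c['tvec'],float)
def ray(n,u,v):
    c,f,R,t=cam(n);d=np.array([(u-c['cx'])/f,(v-c['cy'])/f]);s=d.copy()
    for _ in range(30): s=d/(1+c['k1']*(s@s))
    return -R.T@t, R.T@np.array([s[0],s[1],1])
def atz(n,u,v,z):
    o,d=ray(n,u,v);return (o+d*(z-o[2])/d[2]).round(4)
def proj(n,p):
    c,f,R,t=cam(n);q=R@np.array(p,float)+t;s=q[:2]/q[2];s=s*(1+c['k1']*(s@s));return (s*f+[c['cx'],c['cy']]).round(1)
def snap(n,name,crop=None,k=1):
    im=get_image(n)[:,:,::-1]
    if crop: x0,y0,x1,y1=crop;im=im[y0:y1,x0:x1]
    cv2.imwrite('pics/'+name,cv2.resize(im,None,fx=k,fy=k,interpolation=cv2.INTER_CUBIC))
E
python3 - <<'E'
from h import *
snap('top','t0.png',None,1.5);snap('side','s0.png',None,1.5)
print(get_obs(),tip_reach)
for n in('top','side'):print(camera_params(n),ray(n,256,192))
E
```

```text
pics
{'t': 0.1, 'qpos': array([ 9.42525506e-01,  5.28394537e-01,  1.43378530e+00, -1.86705800e-05,
        1.18142471e+00, -1.78498193e-01]), 'dq': array([ 0.00088757, -0.00244974, -0.00398031,  0.00105412,  0.00017379,
       -0.00046237]), 'effort': array([ 1.08065508e-04, -4.40985703e+01, -1.77149481e+01,  6.34483108e-02,
        5.34020376e-02, -3.56451108e-05]), 'tool_pos': array([0.27131595, 0.56232015, 0.23565283]), 'orientation': array([-7.00377407e-01, -3.06173247e+00,  2.91654223e-03]), 'force': array([ 0.19947801,  0.5499572 , -0.52199789]), 'wrist_torque': array([-0.04326615,  0.00192407, -0.05631775]), 'grip_force': 0.0, 'opening': 0.9986273711053409} 0.014
{'vfov': 53.428466153101105, 'cx': 255.45934619356947, 'cy': 195.44089236231113, 'k1': 0.029331088603866483, 'rvec': array([ 2.17487458, -2.20552081,  0.11777665]), 'tvec': array([-0.05705364,  0.60917877,  1.20192184])} (array([ 0.50629603, -0.03526774,  1.24955613]), array([ 0.09204441, -0.02620984, -0.99545177]))
{'vfov': 50.81883632150777, 'cx': 256.8236020738141, 'cy': 187.82609868924413, 'k1': -0.011828571321256523, 'rvec': array([ 0.64905382,  2.77675858, -0.96670699]), 'tvec': array([ 0.55691634, -0.08669132,  1.75362452])} (array([0.98360698, 0.80189808, 1.33504567]), array([-0.25241834, -0.5552106 , -0.79255092]))
```

View pics/t0.png

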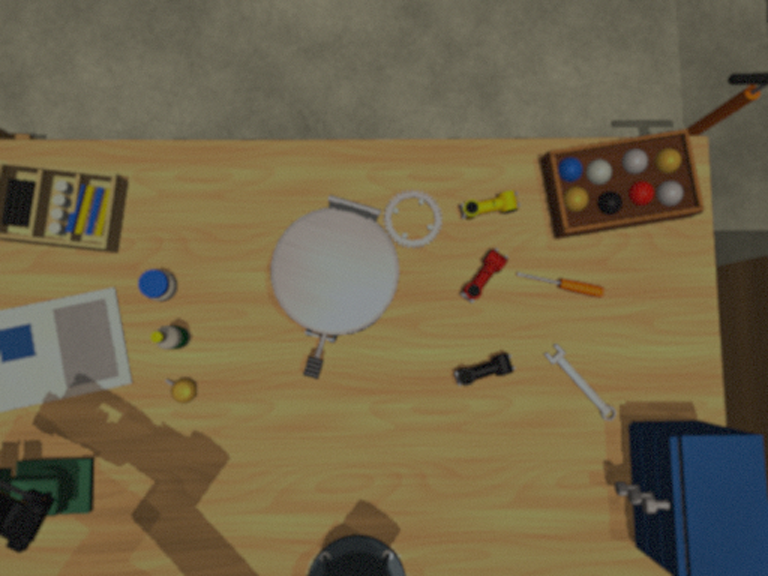

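View pics/s0.png

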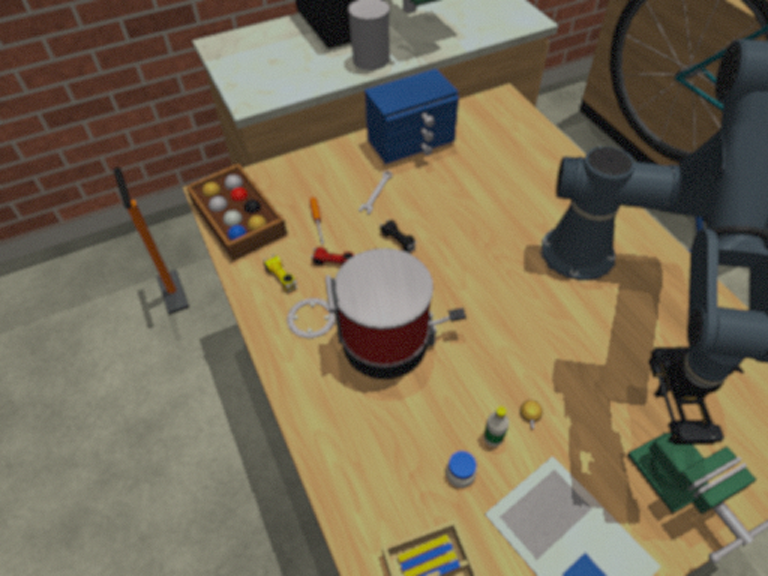

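The top view shows the lid centred at about (335,270) and the pad at (314,367). The red stem runs from its upright clamp at (470,293) to its bar clamp at (496,262), and the black stem sits at (484,369), all in 1.5x pixels.

```bash
python3 - <<'E'
from h import *
k=1.5
im=get_image('top')[:,:,::-1].copy()
cv2.imwrite('pics/a.png',np.hstack([cv2.resize(im[215:260,190:230],None,fx=9,fy=9,interpolation=2),cv2.resize(im[158:208,295:345],None,fx=8.1,fy=8.1,interpolation=2)[:405,:405]]))
L=atz('top',335/k,270.5/k,.249);print('lid',L)
P=atz('top',314/k,367/k,.087);print('pad',P,np.hypot(*(P-L)[:2]),np.degrees(np.arctan2(*(L-P)[1::-1])))
P2=atz('side',457/k,314/k,.087);print('pad side',P2)
a=atz('top',470/k,293/k,.04);b=atz('top',496/k,261/k,.03);print(a,b,np.hypot(*(a-b)[:2]))
print(atz('top',484/k,275/k,.03))
E
```

```text
lid [0.6308 0.024  0.249 ]
pad [0.4561 0.0773 0.087 ] 0.18264988365723098 -16.966656649453324
pad side [0.4585 0.084  0.087 ]
[ 0.6051 -0.25    0.04  ] [ 0.6744 -0.3099  0.03  ] 0.0915996724884975
[ 0.6444 -0.283   0.03  ]
```

View pics/a.png

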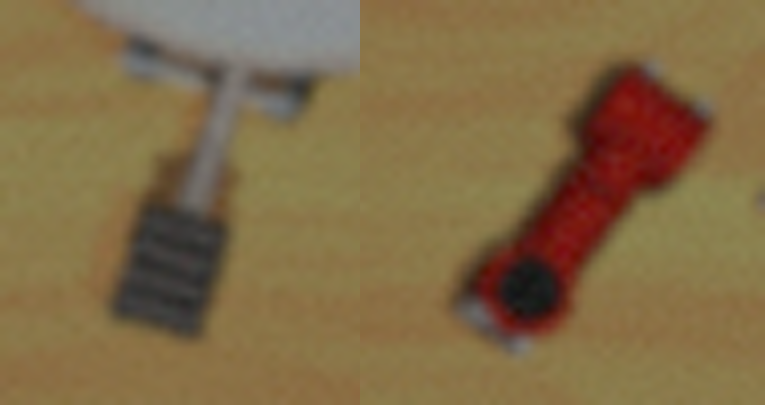

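The crops show the pad corners at (145,205), (228,228), (112,312) and (203,335) in the left half. In the right half the stem's upright clamp is at (530,288), its bar clamp at (645,125) and mid-shank at (580,212).

```bash
python3 - <<'E'
from h import *
A=lambda x,y,z:atz('top',190+x/9,215+y/9,z)
B=lambda x,y,z:atz('top',295+(x-360)/8.1,158+y/8.1,z)
c=[A(145,205,.087),A(228,228,.087),A(203,335,.087),A(112,312,.087)]
for i in range(4):
  d=c[(i+1)%4]-c[i];print(np.hypot(*d[:2]),np.degrees(np.arctan2(d[1],d[0])))
P=sum(c)/4;L=np.array([.6308,.024,.249]);print(P,np.hypot(*(P-L)[:2]),np.degrees(np.arctan2(*(L-P)[1::-1])))
g=A(125,55,.077),A(300,105,.077);print('gate',g,np.hypot(*(g[1]-g[0])[:2]),np.degrees(np.arctan2(*(g[1]-g[0])[1::-1])))
a=B(530,288,.04);b=B(645,125,.04);m=B(580,213,.035);print(a,b,m,np.degrees(np.arctan2(*(b-a)[1::-1])),np.hypot(*(b-a)[:2]))
o=get_obs();R=cv2.Rodrigues(o['orientation'])[0];print(R.round(3),'finger y ang',np.degrees(np.arctan2(R[1,1],R[0,1])))
E
```

```text
0.028956001105125 -106.24437495888378
0.03642965824709311 166.34521414171567
0.031389966549838826 74.85694331012452
0.037004053831979 -17.455629168582522
[0.455175 0.077925 0.087   ] 0.18371729981142226 -17.06890856747705
gate (array([0.5274, 0.0945, 0.077 ]), array([0.5096, 0.0353, 0.077 ])) 0.06181812032082501 -106.73475447395452
[ 0.6107 -0.2586  0.04  ] [ 0.6749 -0.3061  0.04  ] [ 0.6407 -0.2803  0.035 ] -36.496827469423124 0.07986169294474042
[[-0.901  0.435 -0.001]
 [ 0.435  0.901 -0.001]
 [ 0.    -0.002 -1.   ]] finger y ang 64.22823635251717
```

```bash
python3 -m handwheel '[[[0.18,-0.48,0],0.1],[[0.37,-0.97,0],0.2],[[0.37,-0.97,0],0.2]]' 60 15
python3 -m handwheel '[[[0.18,-0.48,0],0],[[0.37,-0.97,0],0]]'
python3 -m handwheel '[[[0.18,-0.48,0],0],[[0.37,-0.97,0],0]]'
python3 -m handwheel '[[[0.18,-0.48,0],0],[[0.37,-0.97,0],0]]'
python3 -m handwheel '[[[0.18,-0.48,-0.3],0],[[0.37,-0.97,-0.4],0],[[0.37,-0.97,-0.4],0]]'
```

```text
t: 0.52
tool_pos: [0.3091, 0.4628, 0.2362]
orientation: [-0.464, -3.106, 0.004]
force: [-0.2, 0.3, -0.7]
opening: 0.757
grip_force: 0.0
t: 0.78
tool_pos: [0.346, 0.369, 0.2366]
orientation: [0.456, 3.108, 0.002]
force: [1.4, -0.3, -0.2]
opening: 0.694
grip_force: 0.0
t: 1.02
tool_pos: [0.3835, 0.2715, 0.2367]
orientation: [0.457, 3.107, 0.002]
force: [1.7, 0.1, -0.1]
opening: 0.695
grip_force: 0.0
t: 1.27
tool_pos: [0.4207, 0.1743, 0.2367]
orientation: [0.458, 3.107, 0.002]
force: [-0.3, 0.6, -0.5]
opening: 0.688
grip_force: 0.0
t: 1.65
tool_pos: [0.4589, 0.0755, 0.1959]
orientation: [0.467, 3.106, 0.0]
force: [-0.6, 0.2, -0.4]
opening: 0.691
grip_force: 0.0
```

```bash
python3 -m handwheel '[[[-0.02,0.01,-0.5],0],[[-0.02,0.01,-0.8],0],[[-0.02,0.01,-0.8],0],[[-0.02,0.01,-0.8],0]]'
python3 - <<'E'
from h import *
im=get_image('side')[:,:,::-1];jm=get_image('top')[:,:,::-1]
print(proj('side',[.4555,.077,.087]),proj('top',[.4555,.077,.087]))
cv2.imwrite('pics/b.png',np.hstack([cv2.resize(im[165:245,260:350],None,fx=5,fy=5,interpolation=2),cv2.resize(jm[200:280,170:240],None,fx=5,fy=5,interpolation=2)]))
E
```

```text
t: 2.15
tool_pos: [0.4554, 0.0797, 0.1174]
orientation: [0.456, 3.107, 0.001]
force: [0.6, 0.3, 0.3]
opening: 0.694
grip_force: 0.0
[304.4 207.7] [209.4 244.9]
```

View pics/b.png

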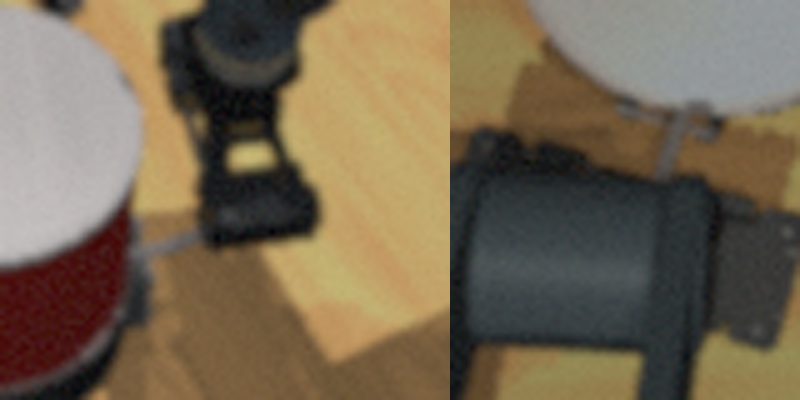

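The gripper sits over the pad in both crops: in the side view the finger hides the pad at about (220,215), and the lever is visible at (170,245).

```bash
python3 -m handwheel '[[[0,-0.02,-0.2],0],[[0,-0.02,-0.4],0],[[0,-0.02,-0.4],0]]'
python3 -m handwheel '[[[0,0,0],0],[[0,0,0],0],[[0,0,0],0],[[0,0,0],0],[[0,0,0],0]]' 20 15
```

```text
t: 2.62
tool_pos: [0.4547, 0.077, 0.0767]
orientation: [-0.458, -3.108, -0.0]
force: [0.0, -0.2, -0.2]
opening: 0.686
grip_force: 0.0
t: 3.25
tool_pos: [0.4559, 0.0792, 0.0772]
orientation: [0.463, 3.104, 0.006]
force: [2.2, 13.3, 1.9]
opening: 0.365
grip_force: 15.0
```

```bash
python3 -m handwheel '[[[0.01,0.03,0],0],[[0.01,0.03,0],0],[[0.01,0.03,0],0]]' 20 35
```

```text
t: 3.62
tool_pos: [0.4561, 0.08, 0.0771]
orientation: [0.46, 3.107, 0.001]
force: [0.1, 2.7, 5.6]
opening: 0.361
grip_force: 35.0
```

```bash
python3 -m handwheel '[[[-0.01,0.0,-0.05],0],[[-0.02,0.005,-0.1],0],[[-0.03,0.01,-0.17],0],[[-0.035,0.01,-0.22],0],[[-0.04,0.015,-0.28],0],[[-0.045,0.015,-0.34],0],[[-0.045,0.015,-0.34],0]]'
```

```text
t: 4.5
tool_pos: [0.4526, 0.0811, 0.0431]
orientation: [0.458, 3.105, 0.0]
force: [0.2, 1.8, 9.4]
opening: 0.359
grip_force: 35.0
```

```bash
for i in 1; do python3 -m handwheel '[[[0,0,-0.02],0],[[0,0,-0.02],0]]'; done | grep -E 'pos|force'
python3 -m handwheel '[[[0,0,-0.02],0],[[0,0,-0.02],0]]'| grep -E 'pos|force'
python3 -m handwheel '[[[0,0,-0.015],0],[[0,0,-0.015],0]]'| grep -E 'pos|force'
```

```text
tool_pos: [0.4525, 0.0811, 0.0414]
force: [0.3, 2.1, 9.0]
grip_force: 35.0
tool_pos: [0.4525, 0.0811, 0.0394]
force: [0.2, 1.4, 9.7]
grip_force: 35.0
tool_pos: [0.4525, 0.0811, 0.0381]
force: [-0.8, 1.4, 10.3]
grip_force: 35.0
```

```bash

python3 -m handwheel '[[[0,0,-0.015],0],[[0,0,-0.015],0]]'| grep -E 'pos|force:'
python3 -m handwheel '[[[0,0,-0.015],0],[[0,0,-0.015],0]]'| grep -E 'pos|force:'
```

```text
tool_pos: [0.4525, 0.0811, 0.0373]
force: [-1.6, 1.9, 18.6]
grip_force: 35.0
tool_pos: [0.4525, 0.0811, 0.0365]
force: [-1.7, 1.0, 26.0]
grip_force: 35.0
```

```bash

python3 -m handwheel '[[[0,0,-0.015],0],[[0,0,-0.015],0]]'| grep -E 'pos|force:'
```

```text
tool_pos: [0.4526, 0.0811, 0.0358]
force: [-4.0, 1.3, 34.0]
grip_force: 35.0
```

```bash

python3 -m handwheel '[[[0,0,0.025],0],[[0,0,0.025],0]]'| grep -E 'pos|force:'
python3 -m handwheel '[[[0.01,0.03,0],0],[[0.02,0.06,0],0],[[0.025,0.08,0],0],[[0.025,0.08,0],0]]'| grep -E 'pos|force:'
```

```text
tool_pos: [0.4526, 0.0811, 0.037]
force: [-1.3, 1.2, 18.7]
grip_force: 35.0
tool_pos: [0.4544, 0.0872, 0.0369]
force: [-2.8, -9.3, 19.2]
grip_force: 35.0
```

```bash

python3 -m handwheel '[[[0.01,0.03,0],0],[[0.02,0.06,0],0],[[0.023,0.075,0],0],[[0.023,0.075,0],0]]'| grep -E 'pos|force:'
```

```text
tool_pos: [0.4566, 0.0945, 0.0369]
force: [-3.1, -11.1, 19.8]
grip_force: 35.0
```

```bash

python3 -m handwheel '[[[0,0.005,0.02],0],[[0,0.005,0.04],0],[[0,0.005,0.055],0],[[0,0.005,0.055],0]]'| grep -E 'pos|force:'
```

```text
tool_pos: [0.4573, 0.0966, 0.0414]
force: [1.5, -1.6, 7.0]
grip_force: 35.0
```

```bash

python3 -m handwheel '[[[0,0,0.02],0],[[0,0,0.02],0]]'| grep -E 'pos|force:'
```

```text
tool_pos: [0.4573, 0.0967, 0.0426]
force: [2.0, -4.3, -1.5]
grip_force: 35.0
```

```bash

python3 -m handwheel '[[[0,0,-0.01],0],[[0,0,-0.01],0],[[0,0,-0.01],0]]' 60
python3 -m handwheel '[[[-0.03,0.01,0.4],0],[[-0.05,0,0.9],0],[[-0.05,0,1],0]]'
python3 - <<'E'
from h import *
snap('side','c.png',(180,110,340,270),3.7)
E
```

```text
t: 8.38
tool_pos: [0.4551, 0.0976, 0.0413]
orientation: [-0.457, -3.106, 0.0]
force: [-0.0, -0.1, 0.4]
opening: 0.615
grip_force: 0.0
t: 8.75
tool_pos: [0.452, 0.0976, 0.144]
orientation: [0.457, 3.103, 0.001]
force: [-0.8, -0.1, -0.2]
opening: 0.688
grip_force: 0.0
```

View pics/c.png

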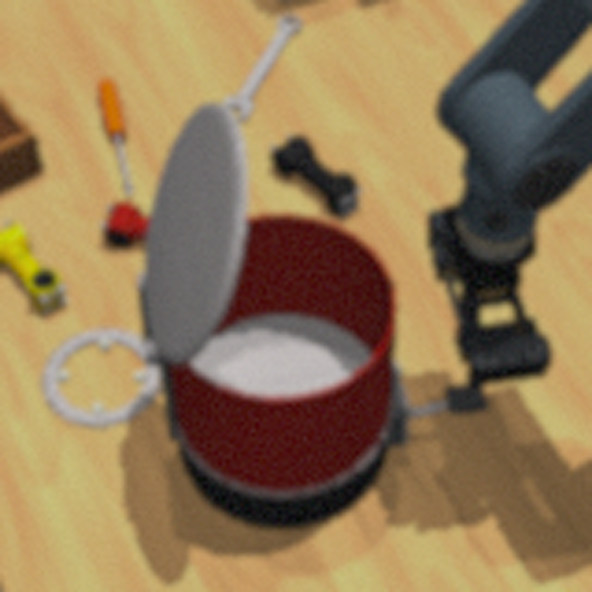

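The lid stands open with the pedal latched and the bin empty. Next is the stem.

```bash

python3 -m handwheel '[[[0,-0.2,0.5],0],[[0,-0.6,0.9],-0.2],[[0,-1,1],-0.44],[[0,-1,1],-0.44]]' 60 | grep pos
python3 -m handwheel '[[[0.2,-0.5,0.3],0],[[0.5,-1,0.6],0],[[0.5,-1,0.6],0]]'| grep pos
python3 -m handwheel '[[[0.4,-0.5,0],0],[[0.9,-1,0],0],[[0.9,-1,0],0]]' | grep pos
python3 -m handwheel '[[[0.25,-0.4,-0.3],0],[[0.5,-0.79,-0.6],0],[[0.5,-0.79,-1],0],[[0.5,-0.79,-1],0]]'
python3 - <<'E'
from h import *
im=get_image('side')[:,:,::-1]
print(proj('side',[.642,-.2815,.02]),proj('side',get_obs()['tool_pos']))
cv2.imwrite('pics/d.png',cv2.resize(im[110:200,180:280],None,fx=6,fy=6,interpolation=2))
E
```

```text
tool_pos: [0.4514, -0.0046, 0.2414]
tool_pos: [0.504, -0.1053, 0.3019]
tool_pos: [0.5923, -0.2036, 0.2982]
t: 10.55
tool_pos: [0.6373, -0.2777, 0.1954]
orientation: [-0.979, -2.97, -0.007]
force: [-1.0, 0.5, -0.7]
opening: 0.693
grip_force: 0.0
[223.2 171.6] [220.4 142.4]
```

View pics/d.png

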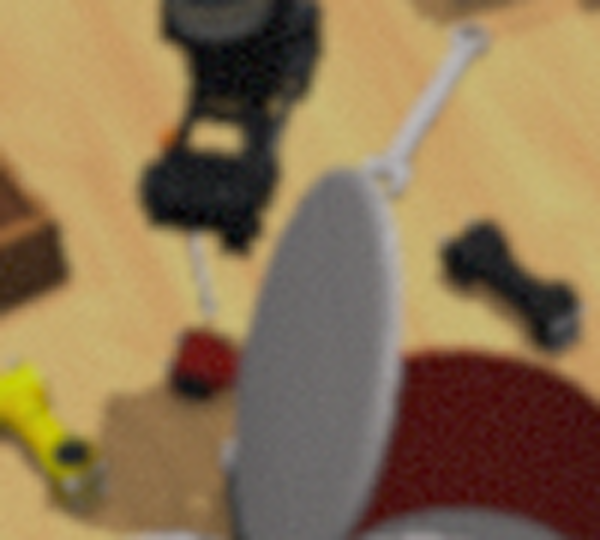

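The side view shows the stem's bar clamp at (205,362), partly hidden by the lid, and the screwdriver tip at (210,315).

```bash
python3 - <<'E'
from h import *
print('barclamp',atz('side',180+205/6,110+362/6,.021),'sd tip',atz('side',180+210/6,110+315/6,.005),atz('top',517/1.5,273/1.5,.005))
print(get_obs()['tool_pos'])
E
```

```text
barclamp [ 0.6743 -0.305   0.021 ] sd tip [ 0.6499 -0.3591  0.005 ] [ 0.6507 -0.3609  0.005 ]
[ 0.63909308 -0.27872655  0.19859025]
```

```bash

python3 -m handwheel '[[[0.02,-0.02,-0.4],0],[[0.02,-0.02,-0.8],0],[[0.02,-0.02,-1],0],[[0.02,-0.02,-1],0]]' | grep pos
python3 -m handwheel '[[[0,0,-0.35],0],[[0,0,-0.6],0],[[0,0,-0.75],0],[[0,0,-0.75],0]]' | grep -E 'pos|force'
python3 -m handwheel '[[[0,0,0],0],[[0,0,0],0],[[0,0,0],0],[[0,0,0],0],[[0,0,0],0]]' 20 30
```

```text
tool_pos: [0.6427, -0.2826, 0.1014]
tool_pos: [0.6432, -0.2836, 0.0269]
force: [0.1, -0.5, 0.1]
grip_force: 0.0
t: 12.22
tool_pos: [0.6436, -0.2834, 0.0272]
orientation: [0.986, 2.982, 0.001]
force: [0.9, 2.0, 2.6]
opening: 0.334
grip_force: 30.0
```

```bash

python3 -m handwheel '[[[0,0,0.3],0],[[0,0,0.7],0],[[0,0,1],0],[[0,0,1],0]]' | grep -E 'pos|opening'
python3 -m handwheel '[[[-0.2,0,0.4],0],[[-0.5,0,0.8],0.2],[[-0.8,0,1],0.44],[[-0.8,0,1],0.44]]' | grep -E 'pos|opening'
python3 -m handwheel '[[[0,0.2,0.4],0],[[0,0.5,0.75],0],[[0,0.9,0.75],0],[[0,1,0.75],0]]' | grep -E 'pos|opening'
python3 -m handwheel '[[[0,0.4,0],0],[[0,0.8,0],0],[[0,1,0],0],[[0,1,0],0]]' | grep -E 'pos|opening'
python3 -m handwheel '[[[0.1,0.4,0],0],[[0.3,0.8,0],0],[[0.46,1,0],0],[[0.46,1,0],0],[[0.46,1,0],0]]'
```

```text
tool_pos: [0.6443, -0.2849, 0.1289]
opening: 0.338
tool_pos: [0.5611, -0.2837, 0.2264]
opening: 0.336
tool_pos: [0.5628, -0.181, 0.2995]
opening: 0.336
tool_pos: [0.563, -0.0831, 0.3004]
opening: 0.336
t: 14.85
tool_pos: [0.6088, 0.0147, 0.3009]
orientation: [-0.46, -3.107, 0.002]
force: [-0.2, 0.7, -1.9]
opening: 0.336
grip_force: 30.0
```

```bash

python3 -m handwheel '[[[0,0.15,0],0],[[0,0.15,-0.3],0],[[0,0.15,-0.6],0],[[0,0.15,-0.9],0],[[0,0.15,-0.9],0],[[0,0.15,-0.9],0]]'
python3 -m handwheel '[[[0,0,0],0],[[0,0,0],0],[[0,0,0],0],[[0,0,0],0]]' 60
python3 -m handwheel '[[[0,0,0.4],0],[[0,0,0.9],0],[[0,0,1],0]]'
python3 - <<'E'
from h import *
im=get_image('side')[:,:,::-1]
cv2.imwrite('pics/e.png',cv2.resize(im[110:270,180:340],None,fx=3.7,fy=3.7,interpolation=2))
E
```

```text
t: 15.6
tool_pos: [0.6097, 0.0312, 0.2127]
orientation: [0.458, 3.106, 0.0]
force: [0.6, 0.4, -1.9]
opening: 0.34
grip_force: 30.0
t: 16.1
tool_pos: [0.6091, 0.0313, 0.2119]
orientation: [0.458, 3.107, -0.0]
force: [-0.4, -0.6, -0.8]
opening: 0.663
grip_force: 0.0
t: 16.48
tool_pos: [0.611, 0.0311, 0.3157]
orientation: [0.457, 3.1, 0.0]
force: [0.2, 1.2, 0.2]
opening: 0.685
grip_force: 0.0
```

View pics/e.png

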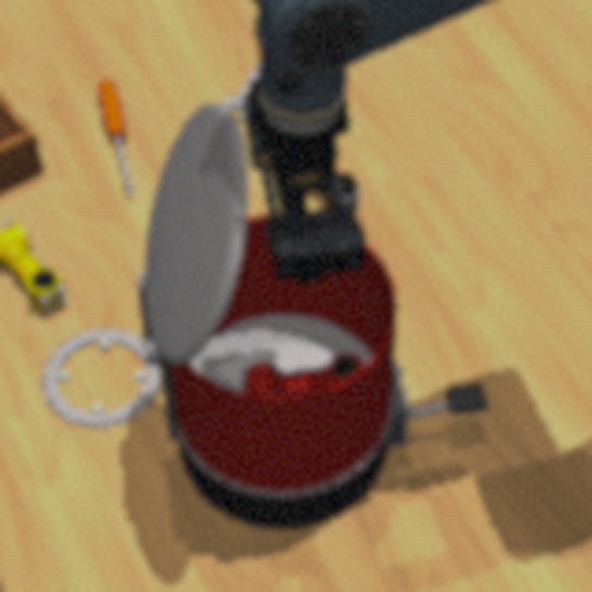

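The stem lies in the bin at about (300,380) and the lid is still open. Back to the pedal.

```bash

python3 -m handwheel '[[[-0.4,0.1,0],0],[[-0.9,0.3,0],0],[[-0.9,0.3,0],0]]' 60 20 | grep pos
python3 -m handwheel '[[[-0.4,0.2,-0.2],0],[[-0.64,0.36,-0.7],0],[[-0.64,0.36,-1],0],[[-0.64,0.36,-1],0]]'|grep pos
python3 -m handwheel '[[[0,0,-0.5],0],[[0,0,-1],0],[[0,0,-1],0],[[0,0,-1],0]]'
```

```text
tool_pos: [0.5133, 0.0629, 0.3094]
tool_pos: [0.4535, 0.0973, 0.2092]
t: 17.9
tool_pos: [0.4569, 0.0971, 0.113]
orientation: [0.458, 3.105, 0.001]
force: [-0.4, -0.1, 0.2]
opening: 0.687
grip_force: 0.0
```

```bash

python3 -m handwheel '[[[0,0,-0.3],0],[[0,0,-0.6],0],[[0,0,-0.71],0],[[0,0,-0.71],0]]' | grep -E 'pos|force:'
python3 -m handwheel '[[[0,0,0],0],[[0,0,0],0],[[0,0,0],0],[[0,0,0],0],[[0,0,0],0]]' 20 20
```

```text
tool_pos: [0.4561, 0.0973, 0.0416]
force: [0.3, 0.4, 0.7]
grip_force: 0.0
t: 19.02
tool_pos: [0.4551, 0.0972, 0.0407]
orientation: [0.458, 3.108, -0.0]
force: [-0.5, -0.8, 2.3]
opening: 0.363
grip_force: 20.0
```

```bash

python3 -m handwheel '[[[0,0,-0.02],0],[[0,0,-0.03],0],[[0,0,-0.03],0]]' 20 35 | grep -E 'pos|force:'
python3 -m handwheel '[[[0,0,-0.015],0],[[0,0,-0.015],0]]' | grep -E 'pos|force:'
```

```text
tool_pos: [0.4552, 0.0973, 0.038]
force: [-0.4, -1.0, 8.2]
grip_force: 35.0
tool_pos: [0.4552, 0.0973, 0.0366]
force: [-0.5, -1.0, 7.0]
grip_force: 35.0
```

```bash

python3 -m handwheel '[[[0,0,-0.015],0],[[0,0,-0.015],0]]' | grep -E 'pos|force:'
```

```text
tool_pos: [0.4552, 0.0973, 0.0357]
force: [-2.1, -0.1, 14.7]
grip_force: 35.0
```

```bash

python3 -m handwheel '[[[-0.01,-0.03,0],0],[[-0.02,-0.06,0],0],[[-0.03,-0.09,0],0],[[-0.04,-0.12,0],0],[[-0.045,-0.15,0],0],[[-0.045,-0.15,0],0]]' | grep -E 'pos|force:'
```

```text
tool_pos: [0.4508, 0.083, 0.0358]
force: [-1.6, 2.7, 15.3]
grip_force: 35.0
```

```bash

python3 -m handwheel '[[[0,-0.015,0],0],[[0,-0.025,0],0],[[0,-0.025,0],0]]' | grep -E 'pos|force:'
```

```text
tool_pos: [0.4504, 0.0814, 0.0358]
force: [-1.0, 10.8, 15.0]
grip_force: 35.0
```

```bash

python3 -m handwheel '[[[0,0.01,0.02],0],[[0,0.01,0.04],0],[[0,0.01,0.06],0],[[0,0.01,0.08],0],[[0,0.01,0.08],0]]' | grep -E 'pos|force:'
```

```text
tool_pos: [0.4504, 0.0816, 0.0432]
force: [-0.9, 3.3, 7.2]
grip_force: 35.0
```

```bash

python3 -m handwheel '[[[0,0,0.03],0],[[0.005,0,0.06],0],[[0.01,0,0.09],0],[[0.01,-0.005,0.12],0],[[0.015,-0.005,0.15],0],[[0.02,-0.005,0.18],0],[[0.025,-0.01,0.21],0],[[0.03,-0.01,0.24],0]]' | grep -E 'pos|force:'
python3 -m handwheel '[[[0.005,0,0.02],0],[[0.01,0,0.04],0],[[0.015,0,0.06],0],[[0.02,0,0.08],0],[[0.02,0,0.09],0],[[0.02,0,0.09],0]]' | grep -E 'pos|force:'
```

```text
tool_pos: [0.4526, 0.0808, 0.0669]
force: [-0.5, 4.9, 5.9]
grip_force: 35.0
tool_pos: [0.4539, 0.0804, 0.0744]
force: [0.1, 5.7, -11.0]
grip_force: 35.0
```

```bash

python3 -m handwheel '[[[0,0,-0.015],0],[[0,0,-0.015],0]]' | grep -E 'pos|force:'
python3 -m handwheel '[[[0,0,0],0],[[0,0,0],0],[[0,0,0],0],[[0,0,0],0]]' 60 | grep -E 'pos|force:|open'
python3 -m handwheel '[[[-0.1,0,0.4],0],[[-0.3,0,0.9],0],[[-0.3,0,1],0]]'| grep -E 'pos|force:'
python3 -m handwheel '[[[-0.3,0.3,0.2],0],[[-0.3,0.6,0.2],0],[[-0.3,1,0.2],0],[[-0.3,1,0.2],0]]'
python3 - <<'E'
from h import *
im=get_image('side')[:,:,::-1];jm=get_image('top')[:,:,::-1]
cv2.imwrite('pics/f.png',np.hstack([cv2.resize(im[110:270,180:340],None,fx=2.5,fy=2.5,interpolation=2),cv2.resize(jm[120:280,165:325],None,fx=2.5,fy=2.5,interpolation=2)]))
E
```

```text
tool_pos: [0.4539, 0.0804, 0.0742]
force: [-2.6, 5.6, 2.8]
grip_force: 35.0
tool_pos: [0.4559, 0.0796, 0.0741]
force: [-1.3, -0.3, -0.2]
opening: 0.665
grip_force: 0.0
tool_pos: [0.4253, 0.0799, 0.1763]
force: [0.7, -0.5, -0.7]
grip_force: 0.0
t: 25.02
tool_pos: [0.3957, 0.1816, 0.1936]
orientation: [0.452, 3.108, 0.0]
force: [-0.7, 0.8, -0.6]
opening: 0.689
grip_force: 0.0
```

View pics/f.png

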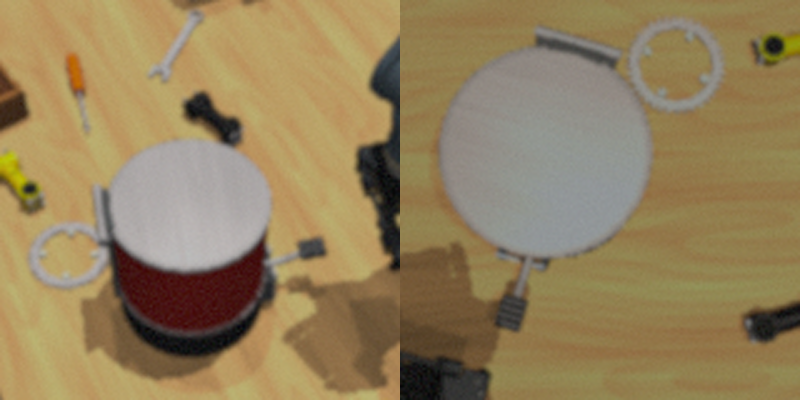

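The lid is shut, the pedal is up in its slot (pad at about (510,312) in the right half), and the rest of the bench looks undisturbed.

```bash
python3 -c "
from workcell import *
print(hand_in())"
```

```text
the job is handed in; nothing more can be done
None
```

The red stem is in the bin, the lid was eased down shut with the pedal up in its slot, nothing else looked moved in the last pictures, and the job is handed in at about 25 s (no verdict was returned).

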